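# Clamp the spare valve: finger to touch, then an eighth of a turn

## Task

Two small bench clamps stand on the worktop; the brass ball valve lies in one of them. Turn that clamp's knob clockwise (seen from above) until its finger touches the valve, then turn it an eighth of a turn (45 degrees) more, and let go. Keep the valve lying in its nest, and leave the empty clamp alone.

Things in the scene. Friction and masses are not known exactly. Their poses are not given: they have to be found in the camera images.
- clamp_grip (a point): Knob of the clamp with the valve: upright black bar grip 50 long, 14 wide (pinch its flat sides), 34 tall, z 84 to 118 mm over the worktop, on a thin spindle. One end is a pointed nose; a bright line on top runs toward it. Point: on the upright axis, 10 mm below the knob's top; turns with it, x along the bar to the nose, z up. Needs about 0.15 N m, stays where left, starts 0.3 to 0.65 rad before touch.
- clamp: That clamp, fixed to the worktop: grey plate 130 x 108 x 8 mm with a 30 mm high fence and low end stops forming the valve's nest. Origin on the worktop under the knob's axis; valve's length along x, nest centre at x +48, y -39 mm. Finger: steel arm under the knob, 23 mm up, upright 12 mm rubber pad 52 mm from the axis; swings clockwise with the knob. At touch it points about 21 degrees clockwise of x.
- clamp_arm (a joint): How far (rad) that knob is turned beyond its finger. A coil spring carries the finger along right under the nose end of the bar: value 0. Once the pad touches the valve the finger stops and the knob goes on alone, winding the spring: the value grows from 0 by the angle turned clockwise since the touch (end stop 1.3).
- ball_valve: Brass ball valve lying loose in the nest, about 0.26 kg; body 61 mm long, 32 thick; flat red lever on top, up to 57 mm over the worktop, pointing past one end. Origin on its underside, 18 mm from the body's middle toward the lever's free end, 8 mm over the worktop, 77 mm from the knob's axis. The lever points to -y along the body; z up.
- spare_knob (a joint): Knob of the other clamp, the same in build but empty; its angle in rad, growing clockwise from above. It starts at 0.15 to 0.3 and must stay as it is.

How it is judged:
At the end, for the whole second after the job is handed in: The finger rests against the valve with the knob 45 degrees (within 14 degrees: 0.545 to 1.025 rad) beyond it, and the valve lies at rest in its nest, within 12 mm of where it lay and within 10 degrees of upright (value of joint clamp_arm between 0.545 and 1.025 rad and distance of ball_valve from where it was at the start of the episode below 0.012 m and angle between ball_valve's own z axis and vertical below 0.17 rad and linear speed of ball_valve below 0.02 m/s); the robot touches nothing.
It fails at once if the empty clamp's knob is turned noticeably (below 0.02 or above 0.5 rad) (value of joint spare_knob above 0.5 rad or value of joint spare_knob below 0.02 rad).
It also fails if it takes over 38 s, if anything falls off the work surface, if the arm or the gripper's body presses on something with over 40 N, if the wrist force passes 120 N, or if a joint passes its speed limit or range.

## Robot

A 6-joint arm with a two-finger parallel gripper is mounted at the origin on a cart in front of the work surface, level with it; the furniture and walls round the work are solid. World frame = base frame: x ahead of the robot, y to its left, z up, the work surface at z = 0. Lengths are in m, angles in rad, forces in N, time in s.
With the tool pointing down it reaches from about 0.35 to 0.775 m from the base axis. Payload 5.5 kg.
Tool frame: the origin (TCP) lies between the finger pads; the fingertips stand 11 mm ahead of it and the grasp point (between the pads) lies 8 mm behind it (tips_ahead is the distance from the TCP to the fingertips, in m); z points along the fingers, y is the line along which they close (so a half turn about z gives the same grasp; the last joint's range is limited). The gripper opens to 85 mm and grips with 20 to 120 N. Pads are 22 mm wide; open, the fingers measure 114 mm over their backs; the gripper's body (76 mm by 85 mm) begins 54 mm behind the grasp point. The pads swing forward as they close: fully open they stand 13 mm farther back than shut.
Start: joints at [-1.396, 0.313, 0.046, 1.304, 0, 1.431], TCP at [0.178, -0.547, 0.21] pointing down, gripper open.
Joint ranges: [-2.76, 2.76], [-0.86, 1.69], [-1.03, 1.26], [-2.2, 2.34], [-1.47, 1.5], [-3.14, 3.14]. Speed limits (rad/s): [2.57, 2.57, 3.14, 3.14, 3.14, 3.14].

## Interface

Orientations are given as a unit quaternion [w, x, y, z].
In Python, from workcell import * gives the robot as it stands. The module is installed in compiled form; this text tells all that it offers.
- The arm moves only by the tool jog_arm, never from a script. Its argument "moves" is a list of rows, each an object with "fingers": the closure, from 0 (fully open) to 1 (shut); "slide": the shift along the tool's x, y, z in mm, a list of three; "angular": the turn, a rotation vector about the tool's x, y, z in degrees, a list of three. A call has 1 to 10 rows; each row is the pose to reach, as a shift and turn from the pose commanded when the call began, along the tool's axes at that moment; what a row does not reach only later rows make up. A row lasts 1/12 s, in which the tool goes at most 41.7 mm and 7.16 degrees, less where a joint would pass 70% of its speed; a pose out of reach is approached as far as the arm can. A call with a gripper value outside its range is refused whole. The fingers move at their own pace and stop on an object; "squeeze" is the grip in N (left out, the last holds). Time passes only in rows, so rows that repeat a pose let the fingers close. It gives the time, the measured TCP pose, the force, the opening and the grip force at its end, in the units of the state.
- get_state(): the state, without advancing time (a new reading comes with each control period).
- read_camera(name): name is "scene" or "top" or "wrist"; returns a dict with "color" (400x640x3 uint8, red, green, blue), "fovy" (degrees; the focal length in pixels is half the picture's height over the tangent of half this angle, whatever the lens; pixels are square), "cx", "cy" (the principal point, pixels), "world_from_camera" (4x4, takes a point from camera to world coordinates); the wrist camera has in their place "tool_from_camera" (4x4, takes a point from camera to tool coordinates, whose origin is the TCP and whose axes are the flange's). Camera axes: x right, y down, z forward; pixel columns grow to the right and rows downward; lengths in m; the calibration is good to about 2 mm. A picture is of the moment at which its call begins: read the wrist's pose just before it. There is no depth.
- hand_in(): hands the job in; it is judged then, once.
Trained networks look in a picture, given as the dict that the camera call returned (one of the last four; its "shot" number tells which), for a name from the list of things; names that differ only in an ending like _2 or _b are one class to them, and where a whole thing is asked for, a point or a joint stands for the part that bears it (a point fixed in the world has none). Each returns a list of dicts, best first, with "p" (0 to 1); they miss things now and then, are a little off and sometimes report something else, mostly with a low value. They report only what shows in the picture. A call takes as long as a camera call.
- look_for(target, picture): "point" ([column, row] in pixels, amid what is visible of it).
- tip_of(target, picture): "point" ([column, row] in pixels: a listed point, or the origin of a listed thing).
The state is a dict: "clock": time; "joint_pos": joint angles; "qvel": joint speeds; "tau": joint torques, N m; "tcp_pos": TCP position; "orientation": TCP orientation; "wrist_force": force on the tool from outside, world axes, zero at the start; "ft_torque": the same for the moment, N m; "finger_gap": finger opening in m; "grip_force": force on a finger pad.
Only numpy, scipy, OpenCV 4.12 (cv2) and the standard library are available. Lean on these libraries where they do the work, as an engineer would, in place of code of your own. Each camera call takes 0.05 s, during which the arm holds its last target. There are 200 camera calls.

## Working session

There is one attempt and no reset: what is moved stays moved. The work goes in short steps, Python scripts to look and compute and a tool call to move; the robot and the scene stay as the last step left them, time stands still between calls to the robot, and variables do not carry over. Pictures are saved under pics/ and viewed, at most 10 in all, crops included, and the job is handed in when it is done.

Besides the shell and the picture viewer there is one more tool, called after "Emit:" as name([rows], argument=value, ...), one row to a line, values as JSON. jog_arm: Moves the arm, as the interface text tells. Its arguments: {"type":"object","properties":{"moves":{"type":"array","items":{"type":"object","properties":{"fingers":{"type":"number"},"slide":{"type":"array","items":{"type":"number"}},"angular":{"type":"array","items":{"type":"number"}}}}},"squeeze":{"type":"number"}},"required":["moves"]}

```bash
mkdir -p pics; cat > h.py <<'E'
from workcell import *
import numpy as np, cv2
from scipy.spatial.transform import Rotation as R
def cam(n):
    s=get_state(); p=read_camera(n)
    if n=="wrist":
        T=np.eye(4); q=s["orientation"]; T[:3,:3]=R.from_quat([q[1],q[2],q[3],q[0]]).as_matrix(); T[:3,3]=s["tcp_pos"]
        p["W"]=T@np.array(p["tool_from_camera"])
    else: p["W"]=np.array(p["world_from_camera"])
    return p
def foc(p): return 200/np.tan(np.radians(p["fovy"])/2)
def atz(p,uv,z):
    d=p["W"][:3,:3]@np.array([(uv[0]-p["cx"])/foc(p),(uv[1]-p["cy"])/foc(p),1]); o=p["W"][:3,3]
    return o+d*(z-o[2])/d[2]
def proj(p,X):
    c=np.linalg.inv(p["W"])@np.append(X,1); return [p["cx"]+foc(p)*c[0]/c[2],p["cy"]+foc(p)*c[1]/c[2]]
def save(p,n): cv2.imwrite("pics/"+n,cv2.cvtColor(p["color"],cv2.COLOR_RGB2BGR))
E
python3 - <<'E'
from h import *
s=get_state();print(s["clock"],s["orientation"],s["finger_gap"])
ims=[]
for n in ["top","scene","wrist"]:
    p=cam(n); ims.append(p["color"]); print(n,foc(p),p["W"][:3,3].round(3))
    for t,z in [("clamp_grip",.108),("clamp",0),("ball_valve",.008),("spare_knob",.1)]:
        for r in tip_of(t,p)[:3] if t!="spare_knob" else look_for(t,p)[:3]: print(t,np.round(r["point"],1),round(r["p"],2),atz(p,r["point"],z).round(3))
    save(p,n+"0.png")
E
```

```text
0.0 [-9.12008773e-04  9.87635711e-01  1.56763740e-01  2.49251465e-06] 0.08525285846954413
top 447.75145312965816 [0.267 0.013 1.284]
clamp_grip [262.9 213.3] 0.47 [0.471 0.172 0.108]
clamp [270.  221.4] 0.72 [0.466 0.165 0.   ]
ball_valve [279.5 194.9] 0.66 [0.543 0.14  0.008]
spare_knob [393.8 198.8] 0.45 [ 0.519 -0.178  0.1  ]
scene 416.43456584323053 [-0.046  0.888  0.657]
clamp_grip [302.7 218.8] 0.87 [0.481 0.151 0.108]
clamp [307.6 259. ] 0.68 [0.458 0.165 0.   ]
clamp [289.8 242.1] 0.34 [0.543 0.128 0.   ]
spare_knob [355.6 178.9] 0.56 [ 0.489 -0.143  0.1  ]
wrist 296.5929872232591 [ 0.24  -0.526  0.374]
```

View pics/top0.png

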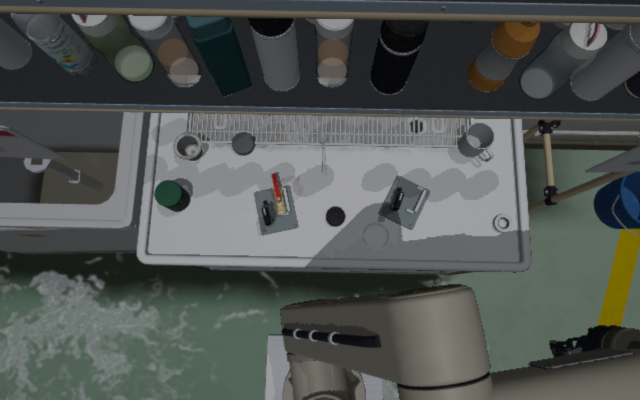

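View pics/scene0.png

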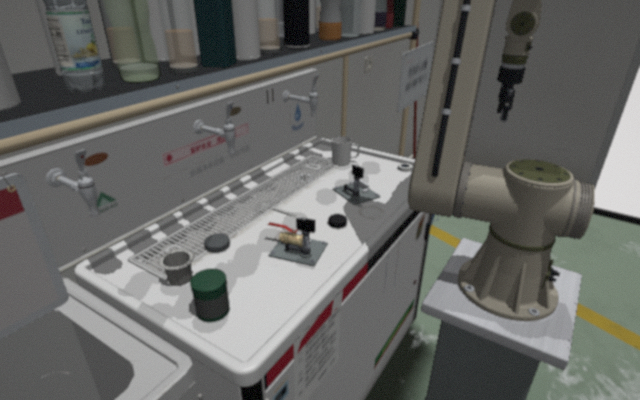

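The valve's clamp is the left one, with its knob near (267,213) in the top view. The spare is at (405,200). The clamp's yaw is about +12°. I'll swing over with the tool yaw near 198°, so joint 6 has room for the turn.

Emit:
jog_arm([
  {"slide": [31,-16,-5],"angular": [0,0,-7],"fingers": 0},
  {"slide": [61,-32,-10],"angular": [0,0,-14],"fingers": 0},
  {"slide": [92,-48,-15],"angular": [0,0,-21],"fingers": 0},
  {"slide": [123,-64,-20],"angular": [0,0,-28],"fingers": 0},
  {"slide": [153,-80,-25],"angular": [0,0,-35],"fingers": 0},
  {"slide": [184,-96,-30],"angular": [0,0,-42],"fingers": 0},
  {"slide": [215,-112,-35],"angular": [0,0,-49],"fingers": 0},
  {"slide": [245,-128,-40],"angular": [0,0,-56],"fingers": 0},
  {"slide": [276,-144,-45],"angular": [0,0,-63],"fingers": 0},
  {"slide": [306,-160,-50],"angular": [0,0,-70],"fingers": 0},
])

```text
clock: 1.58
tcp_pos: [0.4205, -0.2985, 0.2608]
orientation: [0.0, 0.717, 0.697, -0.0]
wrist_force: [-0.7, -1.1, 0.1]
finger_gap: 0.0855
grip_force: 0.0
```

Emit:
jog_arm([
  {"slide": [36,-2,0],"angular": [0,0,-7]},
  {"slide": [72,-4,0],"angular": [0,0,-14]},
  {"slide": [108,-6,0],"angular": [0,0,-21]},
  {"slide": [144,-8,0],"angular": [0,0,-28]},
  {"slide": [180,-10,0],"angular": [0,0,-35]},
  {"slide": [216,-12,0],"angular": [0,0,-42]},
  {"slide": [252,-14,0],"angular": [0,0,-49]},
  {"slide": [288,-16,0],"angular": [0,0,-56]},
  {"slide": [324,-18,0],"angular": [0,0,-63]},
  {"slide": [360,-20,0],"angular": [0,0,-70]},
])

```text
schema error: expected keys fingers, slide, angular
```

Emit:
jog_arm([
  {"slide": [36,-2,0],"angular": [0,0,-7],"fingers": 0},
  {"slide": [72,-4,0],"angular": [0,0,-14],"fingers": 0},
  {"slide": [108,-6,0],"angular": [0,0,-21],"fingers": 0},
  {"slide": [144,-8,0],"angular": [0,0,-28],"fingers": 0},
  {"slide": [180,-10,0],"angular": [0,0,-35],"fingers": 0},
  {"slide": [216,-12,0],"angular": [0,0,-42],"fingers": 0},
  {"slide": [252,-14,0],"angular": [0,0,-49],"fingers": 0},
  {"slide": [288,-16,0],"angular": [0,0,-56],"fingers": 0},
  {"slide": [324,-18,0],"angular": [0,0,-63],"fingers": 0},
  {"slide": [360,-20,0],"angular": [0,0,-70],"fingers": 0},
])

```text
clock: 2.42
tcp_pos: [0.4114, 0.0622, 0.2606]
orientation: [0.0, 0.188, 0.982, 0.0]
wrist_force: [1.4, -0.2, -0.6]
finger_gap: 0.0855
grip_force: 0.0
```

Emit:
jog_arm([
  {"slide": [0,18,0],"angular": [0,0,-7],"fingers": 0},
  {"slide": [0,35,0],"angular": [0,0,-14],"fingers": 0},
  {"slide": [0,53,0],"angular": [0,0,-20],"fingers": 0},
  {"slide": [0,70,0],"angular": [0,0,-27],"fingers": 0},
  {"slide": [0,88,0],"angular": [0,0,-34],"fingers": 0},
  {"slide": [0,105,0],"angular": [0,0,-40],"fingers": 0},
  {"slide": [0,105,0],"angular": [0,0,-40],"fingers": 0},
])

```text
clock: 3.0
tcp_pos: [0.452, 0.16, 0.2601]
orientation: [0.0, -0.16, 0.987, 0.0]
wrist_force: [0.1, -0.4, -0.3]
finger_gap: 0.0853
grip_force: 0.0
```

```bash
python3 - <<'E'
from h import *
s=get_state();print(s["clock"],s["tcp_pos"],s["orientation"],s["joint_pos"])
p=cam("wrist"); print(p["W"].round(3))
for t,z in [("clamp_grip",.108),("clamp",0),("ball_valve",.008)]:
    for r in tip_of(t,p)[:2]: print(t,np.round(r["point"],1),round(r["p"],2),atz(p,r["point"],z).round(4))
save(p,"w1.png")
E
```

```text
3.0 [0.45198948 0.1599987  0.26011024] [ 4.14913271e-04 -1.59559282e-01  9.87188201e-01  3.46151721e-04] [ 1.72125257e-01  1.15814164e-01 -8.31024070e-02  1.37104176e+00
  6.82395569e-04 -1.48362903e-01]
[[-0.315  0.916  0.248  0.389]
 [ 0.949  0.304  0.083  0.14 ]
 [ 0.001  0.262 -0.965  0.424]
 [ 0.     0.     0.     1.   ]]
clamp_grip [320.5 191.8] 0.85 [0.4677 0.1658 0.108 ]
clamp [319.3 170.1] 0.58 [0.4641 0.1628 0.    ]
ball_valve [293.7 210.7] 0.75 [0.5323 0.1456 0.008 ]
```

View pics/w1.png

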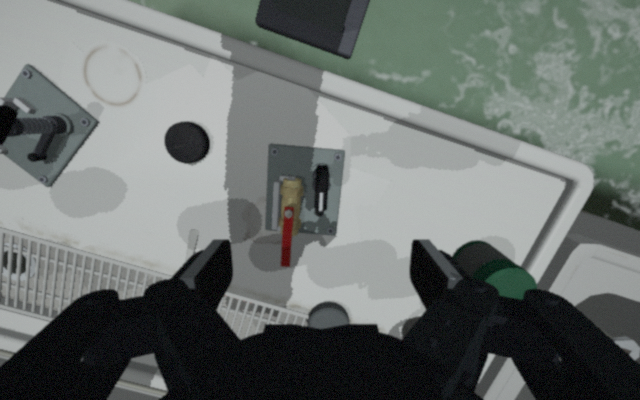

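The wrist view shows the knob bar around (321,190) with its bright line near vertical. The valve is at (290,200) and its lever points down the picture. I'll measure the bar's angle.

```bash
python3 - <<'E'
from h import *
ims=[]
p=cam("wrist"); c=p["color"]
b=c[150:240,290:350]
cv2.imwrite("pics/crop1.png",cv2.resize(cv2.cvtColor(b,cv2.COLOR_RGB2BGR),None,fx=6,fy=6,interpolation=cv2.INTER_CUBIC))
X=np.array([atz(p,tip_of("clamp_grip",p)[0]["point"],.108)]);print(X)
g=b.max(2); m=(g<45).astype(np.uint8)
n,l,st,ce=cv2.connectedComponentsWithStats(m)
i=1+st[1:,4].argmax(); print(st[i],ce[i]+[290,150])
for z in (.118,):
  ys,xs=np.nonzero(l==i); P=np.array([atz(p,(x+290,y+150),z)[:2] for x,y in zip(xs,ys)])
  r=cv2.minAreaRect((P*1000).astype(np.float32)); print(r, np.degrees(np.arctan2(*np.linalg.svd(P-P.mean(0))[2][0][::-1])))
E
```

```text
[[0.46828089 0.16311313 0.108     ]]
[ 26  18  15  50 458] [322.76637555 187.33187773]
((464.31878662109375, 165.0718994140625), (54.1651611328125, 14.87965202331543), 17.662973403930664) 14.79620745303451
```

View pics/crop1.png

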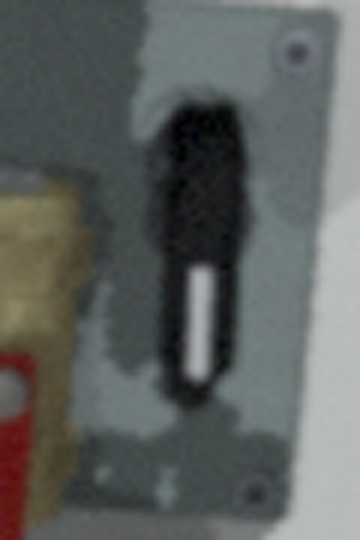

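```bash
python3 - <<'E'
from h import *
p=cam("wrist")
f=lambda x,y,z: atz(p,(290+x/6,150+y/6),z)[:2]
ang=lambda a,b: np.degrees(np.arctan2(*(b-a)[::-1]))
a,b,n=f(203,268,.118),f(197,380,.118),f(190,405,.118)
print("line",a,b,ang(a,b),"nose",n)
q=np.radians(ang(a,b)); print("axis from nose",n-.025*np.array([np.cos(q),np.sin(q)]))
print("plate",ang(f(335,10,.008),f(288,520,.008)), "screws",f(297,52,.008),f(254,495,.008),ang(f(297,52,.008),f(254,495,.008)))
for t in ("clamp_grip","clamp"): print(t,atz(p,tip_of(t,p)[0]["point"],.108 if t=="clamp_grip" else 0))
E
```

```text
line [0.465915   0.16636901] [0.48627532 0.17186124] 15.096305263086665 nose [0.49123373 0.17213157]
axis from nose [0.46709649 0.16562051]
plate 13.875914627338773 screws [0.43713107 0.18135947] [0.54607438 0.20713659] 13.311962086421554
clamp_grip [0.46662762 0.16713278 0.108     ]
clamp [0.46175019 0.16635973 0.        ]
```

Emit:
jog_arm([
  {"slide": [-8,0,35],"angular": [0,0,1],"fingers": 0},
  {"slide": [-16,0,70],"angular": [0,0,3],"fingers": 0},
  {"slide": [-16,0,100],"angular": [0,0,3],"fingers": 0},
  {"slide": [-16,0,105],"angular": [0,0,3],"fingers": 0},
  {"slide": [-16,0,105],"angular": [0,0,3],"fingers": 0},
])

```text
clock: 3.87
tcp_pos: [0.4643, 0.1623, 0.1535]
orientation: [-0.003, -0.131, 0.991, -0.0]
wrist_force: [-0.2, -0.6, 0.1]
finger_gap: 0.0855
grip_force: 0.0
```

```bash
python3 - <<'E'
from h import *
s=get_state();print(s["clock"],s["tcp_pos"],s["orientation"],s["ft_torque"])
p=cam("wrist")
print(atz(p,tip_of("clamp_grip",p)[0]["point"],.108))
print("axis/nose px",proj(p,[.467,.1655,.118]),proj(p,[.4912,.1721,.118]))
save(p,"w2.png")
E
```

```text
3.8667 [0.46432019 0.16226818 0.15352622] [-2.52765120e-03 -1.30568487e-01  9.91436057e-01 -1.60806917e-04] [-0.0008272   0.01152383 -0.08670067]
[0.46422362 0.16577239 0.108     ]
axis/nose px [np.float64(323.0807723211234), np.float64(215.51645359734133)] [np.float64(323.17204232110834), np.float64(247.9977333894691)]
```

View pics/w2.png

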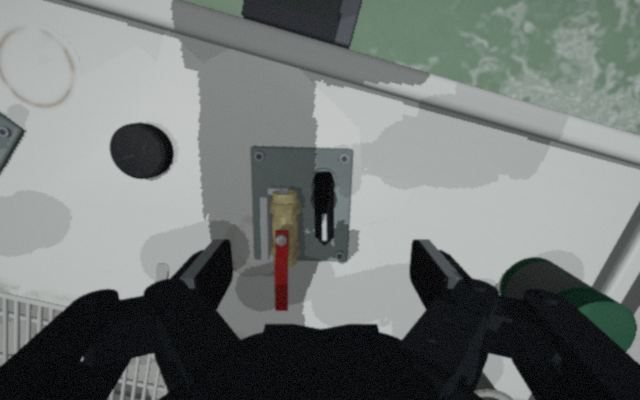

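The bar is lined up with the fingers. It sits at column 324, with the nose at (324,244). I'll make a small correction, descend and close.

Emit:
jog_arm([
  {"slide": [-2,3,25],"angular": [0,0,0],"fingers": 0},
  {"slide": [-2,3,45],"angular": [0,0,0],"fingers": 0},
  {"slide": [-2,3,56],"angular": [0,0,0],"fingers": 0},
  {"slide": [-2,3,56],"angular": [0,0,0],"fingers": 0.3},
  {"slide": [-2,3,56],"angular": [0,0,0],"fingers": 0.6},
  {"slide": [-2,3,56],"angular": [0,0,0],"fingers": 1},
  {"slide": [-2,3,56],"angular": [0,0,0],"fingers": 1},
  {"slide": [-2,3,56],"angular": [0,0,0],"fingers": 1},
  {"slide": [-2,3,56],"angular": [0,0,0],"fingers": 1},
  {"slide": [-2,3,56],"angular": [0,0,0],"fingers": 1},
], squeeze=40)

```text
clock: 4.8
tcp_pos: [0.4678, 0.1664, 0.0998]
orientation: [0.0, -0.131, 0.991, -0.0]
wrist_force: [-0.0, 0.5, 0.1]
finger_gap: 0.0007
grip_force: 0.0
```

```bash
cat > st.py <<'E'
from h import *
s=get_state();q=s["orientation"];print(s["clock"],s["tcp_pos"].round(4) if hasattr(s["tcp_pos"],"round") else s["tcp_pos"],"yaw",np.degrees(2*np.arctan2(q[2],q[1])),"F",np.round(s["wrist_force"],1),"T",np.round(s["ft_torque"],3),"gap",s["finger_gap"],s["grip_force"],"j6",s["joint_pos"][5])
E
python3 st.py
```

```text
4.8 [0.4678 0.1664 0.0998] yaw 195.03642432923522 F [-0.   0.5  0.1] T [ 0.063 -0.042  0.017] gap 0.0007037033336383671 0.0 j6 -0.08251436699642434
```

```bash
python3 - <<'E'
from h import *
p=cam("wrist"); save(p,"w3.png")
for t,z in [("clamp_grip",.108),("clamp",0)]: print(tip_of(t,p)[:2])
print(proj(p,[.465,.1655,.118]),proj(p,get_state()["tcp_pos"]))
s=cam("scene"); a=s["color"][180:280,250:350]; cv2.imwrite("pics/s3.png",cv2.resize(cv2.cvtColor(a,cv2.COLOR_RGB2BGR),None,fx=5,fy=5,interpolation=cv2.INTER_CUBIC))
print("scene tcp,tips",proj(s,[.4678,.1664,.0998]),proj(s,[.4678,.1664,.089]))
E
```

```text
[{'point': [316.3, 232.9], 'p': 0.66}]
[{'point': [318.3, 185.4], 'p': 0.57}]
[np.float64(319.1180039771578), np.float64(237.28246099114523)] [np.float64(319.50884696550526), np.float64(228.69637151572567)]
scene tcp,tips [np.float64(303.54489523879244), np.float64(225.7142396117485)] [np.float64(303.60096365407736), np.float64(229.3501164657839)]
```

View pics/w3.png

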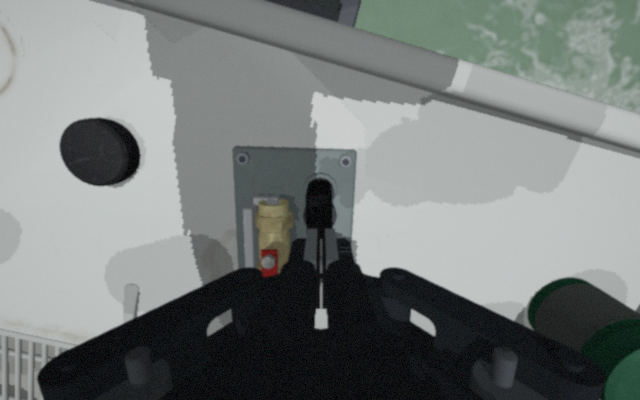

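View pics/s3.png

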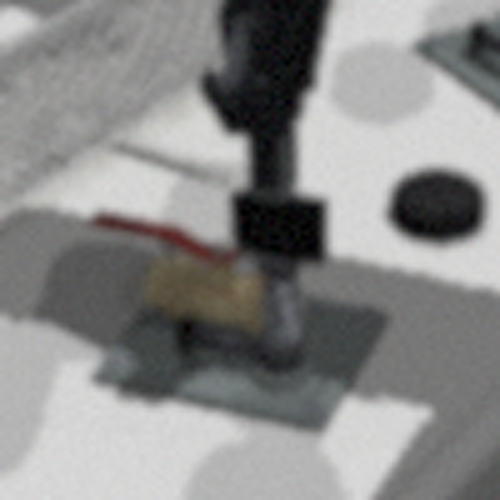

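```bash
python3 - <<'E'
import cv2
a=cv2.imread("pics/w3.png")[165:335,260:385]
a=cv2.convertScaleAbs(a,alpha=2.2,beta=10)
cv2.imwrite("pics/c3.png",cv2.resize(a,None,fx=3.5,fy=3.5,interpolation=cv2.INTER_CUBIC))
E
```

```text
(no output)
```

View pics/c3.png

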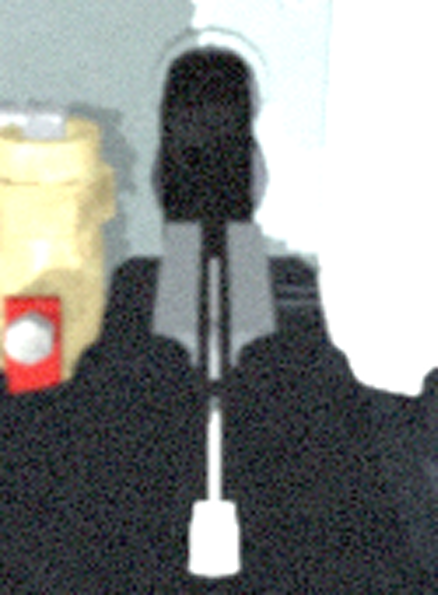

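The crop shows the shut fingers ending above the knob's top, with its bright line visible through the gap. So the tips stand about 28 mm further back than I assumed. I'll check the state for a tip offset and estimate it from the earlier open-finger view.

```bash
python3 - <<'E'
from h import *
import workcell
s=get_state(); print(s.keys(), {k:s[k] for k in s if 'tip' in k}, [n for n in dir(workcell) if not n.startswith('_')], getattr(workcell,"tips_ahead",None))
p=cam("wrist"); T=np.array(p["tool_from_camera"]); print(T.round(4),p["cx"],p["cy"])
# pad inner tip corners px in open view (231,243),(412,243) 85 mm apart -> depth -> tool coords
for d in (.139,.173):
  for u in (231,412): print(d,(T@[(u-p["cx"])/foc(p)*d,(243-p["cy"])/foc(p)*d,d,1]).round(4))
print("shut tip ray, front face x=.011:"); c=T[:3,3]; r=T[:3,:3]@[0,(228-p["cy"])/foc(p),1]
for x in (0,.005,.011): print(x,c+r*(x-c[0])/r[0])
E
```

```text
dict_keys(['clock', 'joint_pos', 'qvel', 'tau', 'tcp_pos', 'orientation', 'wrist_force', 'ft_torque', 'grip_force', 'finger_gap']) {} ['MotionError', 'get_state', 'hand_in', 'look_for', 'read_camera', 'tip_of', 'tips_ahead'] 0.011
[[-3.000e-04 -9.653e-01 -2.610e-01  6.580e-02]
 [ 1.000e+00 -4.000e-04  2.000e-04  7.000e-04]
 [-3.000e-04 -2.610e-01  9.653e-01 -1.642e-01]
 [ 0.000e+00  0.000e+00  0.000e+00  1.000e+00]] 320.73434127697084 194.62771721739793
0.139 [ 0.0076 -0.0413 -0.0359  1.    ]
0.139 [ 0.0076  0.0435 -0.0359  1.    ]
0.173 [-0.0066 -0.0516 -0.0045  1.    ]
0.173 [-0.0066  0.054  -0.0045  1.    ]
shut tip ray, front face x=.011:
0 [0.         0.000739   0.00236712]
0.005 [ 0.005       0.00073715 -0.01029338]
0.011 [ 0.011       0.00073494 -0.02548597]
```

Emit:
jog_arm([
  {"slide": [0,0,-10],"angular": [0,0,0],"fingers": 0},
  {"slide": [0,0,-10],"angular": [0,0,0],"fingers": 0},
  {"slide": [0,0,-10],"angular": [0,0,0],"fingers": 0},
  {"slide": [0,0,-10],"angular": [0,0,0],"fingers": 0},
  {"slide": [0,0,-10],"angular": [0,0,0],"fingers": 0},
  {"slide": [0,0,0],"angular": [0,0,0],"fingers": 0},
  {"slide": [0,0,10],"angular": [0,0,0],"fingers": 0},
  {"slide": [0,0,20],"angular": [0,0,0],"fingers": 0},
  {"slide": [0,0,28],"angular": [0,0,0],"fingers": 0},
  {"slide": [0,0,28],"angular": [0,0,0],"fingers": 0},
])

```text
clock: 5.88
tcp_pos: [0.4655, 0.1659, 0.0686]
orientation: [-0.002, -0.131, 0.991, -0.0]
wrist_force: [-0.7, -0.5, 0.3]
finger_gap: 0.0856
grip_force: 0.0
```

Emit:
jog_arm([
  {"slide": [0,0,0],"angular": [0,0,0],"fingers": 0.4},
  {"slide": [0,0,0],"angular": [0,0,0],"fingers": 0.6},
  {"slide": [0,0,0],"angular": [0,0,0],"fingers": 1},
  {"slide": [0,0,0],"angular": [0,0,0],"fingers": 1},
  {"slide": [0,0,0],"angular": [0,0,0],"fingers": 1},
  {"slide": [0,0,0],"angular": [0,0,0],"fingers": 1},
  {"slide": [0,0,0],"angular": [0,0,0],"fingers": 1},
  {"slide": [0,0,0],"angular": [0,0,0],"fingers": 1},
], squeeze=40)

```text
clock: 6.55
tcp_pos: [0.468, 0.1656, 0.0718]
orientation: [0.001, -0.131, 0.991, -0.001]
wrist_force: [0.4, -4.4, 3.4]
finger_gap: 0.0134
grip_force: 43.3
```

```bash
python3 st.py
```

```text
6.55 [0.468  0.1656 0.0718] yaw 195.0123439472452 F [ 0.4 -4.4  3.4] T [-0.758 -0.054  0.103] gap 0.013363343346621134 43.32650184631348 j6 -0.08266358989481395
```

It grips the bar: gap 13.4 mm, tool yaw 195.0. Next I turn clockwise in stages and watch the torque.

Emit:
jog_arm([
  {"slide": [0,0,0],"angular": [0,0,5],"fingers": 1},
  {"slide": [0,0,0],"angular": [0,0,10],"fingers": 1},
  {"slide": [0,0,0],"angular": [0,0,14],"fingers": 1},
  {"slide": [0,0,0],"angular": [0,0,14],"fingers": 1},
  {"slide": [0,0,0],"angular": [0,0,14],"fingers": 1},
])

```text
clock: 6.97
tcp_pos: [0.4681, 0.165, 0.0718]
orientation: [0.001, -0.008, 1.0, -0.001]
wrist_force: [0.8, -6.7, 4.7]
finger_gap: 0.0133
grip_force: 43.3
```

```bash
python3 st.py
```

```text
6.9667 [0.4681 0.165  0.0718] yaw 180.94786463444385 F [ 0.8 -6.7  4.7] T [-1.201 -0.064 -0.069] gap 0.013326793104814352 43.311814069747925 j6 0.16230400318727498
```

Emit:
jog_arm([
  {"slide": [0,0,0],"angular": [0,0,3],"fingers": 1},
  {"slide": [0,0,0],"angular": [0,0,6],"fingers": 1},
  {"slide": [0,0,0],"angular": [0,0,6],"fingers": 1},
])

```text
clock: 7.22
tcp_pos: [0.4681, 0.1647, 0.0718]
orientation: [0.001, 0.045, 0.999, -0.002]
wrist_force: [0.5, -7.3, 3.4]
finger_gap: 0.0133
grip_force: 43.3
```

```bash
python3 st.py
```

```text
7.2167 [0.4681 0.1647 0.0718] yaw 174.83323870291503 F [ 0.5 -7.3  3.4] T [-1.354 -0.08  -0.082] gap 0.013333810907150056 43.327147364616394 j6 0.2688425281569849
```

Emit:
jog_arm([
  {"slide": [0,0,0],"angular": [0,0,5],"fingers": 1},
  {"slide": [0,0,0],"angular": [0,0,10],"fingers": 1},
  {"slide": [0,0,0],"angular": [0,0,10],"fingers": 1},
])

```text
clock: 7.47
tcp_pos: [0.468, 0.1643, 0.0718]
orientation: [0.001, 0.133, 0.991, -0.002]
wrist_force: [-0.5, -9.6, 5.2]
finger_gap: 0.0129
grip_force: 43.4
```

```bash
python3 st.py
```

```text
7.4667 [0.468  0.1643 0.0718] yaw 164.74122806421212 F [-0.5 -9.6  5.2] T [-1.67   0.025 -0.066] gap 0.012919332132951414 43.39268624782562 j6 0.4447514820018205
```

Emit:
jog_arm([
  {"slide": [0,-1,0],"angular": [0,0,5],"fingers": 1},
  {"slide": [0,-1,0],"angular": [0,0,10],"fingers": 1},
  {"slide": [0,-1,0],"angular": [0,0,15],"fingers": 1},
  {"slide": [0,-1,0],"angular": [0,0,20],"fingers": 1},
  {"slide": [0,-1,0],"angular": [0,0,25],"fingers": 1},
  {"slide": [0,-1,0],"angular": [0,0,30],"fingers": 1},
  {"slide": [0,-1,0],"angular": [0,0,35],"fingers": 1},
  {"slide": [0,-1,0],"angular": [0,0,37],"fingers": 1},
  {"slide": [0,-1,0],"angular": [0,0,37],"fingers": 1},
  {"slide": [0,-1,0],"angular": [0,0,37],"fingers": 1},
])

```text
clock: 8.3
tcp_pos: [0.4671, 0.1629, 0.0718]
orientation: [0.001, 0.439, 0.898, -0.002]
wrist_force: [-1.6, -10.2, 7.1]
finger_gap: 0.0132
grip_force: 43.7
```

```bash
python3 st.py
```

```text
8.3 [0.4671 0.1629 0.0718] yaw 127.92354979215288 F [ -1.6 -10.2   7.1] T [-1.977  0.233 -0.051] gap 0.01316165389556082 43.66285264492035 j6 1.0852516591149195
```

Emit:
jog_arm([
  {"slide": [0,0,0],"angular": [0,0,0],"fingers": 0.5},
  {"slide": [0,0,0],"angular": [0,0,0],"fingers": 0},
  {"slide": [0,0,0],"angular": [0,0,0],"fingers": 0},
  {"slide": [0,0,0],"angular": [0,0,0],"fingers": 0},
  {"slide": [0,0,0],"angular": [0,0,0],"fingers": 0},
  {"slide": [0,0,-20],"angular": [0,0,0],"fingers": 0},
  {"slide": [0,0,-45],"angular": [0,0,0],"fingers": 0},
  {"slide": [0,0,-80],"angular": [0,0,0],"fingers": 0},
  {"slide": [0,0,-110],"angular": [0,0,0],"fingers": 0},
  {"slide": [0,0,-110],"angular": [0,0,0],"fingers": 0},
])

```text
clock: 9.13
tcp_pos: [0.4706, 0.1663, 0.1873]
orientation: [0.004, 0.438, 0.899, 0.003]
wrist_force: [0.9, 2.1, 0.0]
finger_gap: 0.0852
grip_force: 0.0
```

```bash
python3 st.py; python3 - <<'E'
from h import *
p=cam("wrist"); save(p,"w4.png")
c=np.array(proj(p,[.467,.165,.1])); print(c)
for t,z in [("clamp_grip",.108),("ball_valve",.008)]: 
  for r in tip_of(t,p)[:1]: print(t,r,atz(p,r["point"],z))
u,v=c.astype(int); a=p["color"][max(0,v-75):v+75,max(0,u-100):u+100]; print(max(0,u-100),max(0,v-75))
a=cv2.convertScaleAbs(cv2.cvtColor(a,cv2.COLOR_RGB2BGR),alpha=1.8)
cv2.imwrite("pics/c4.png",cv2.resize(a,None,fx=4,fy=4,interpolation=cv2.INTER_CUBIC))
E
```

```text
9.1333 [0.4706 0.1663 0.1873] yaw 128.06065016105987 F [0.9 2.1 0. ] T [ 0.067 -0.023  0.028] gap 0.08524726499406576 0.0 j6 1.085052058035737
[315.16303063 191.33503051]
clamp_grip {'point': [311.4, 192.0], 'p': 0.94} [0.46360754 0.16428141 0.108     ]
ball_valve {'point': [352.1, 219.8], 'p': 0.72} [0.53916679 0.14471799 0.008     ]
215 116
```

View pics/c4.png

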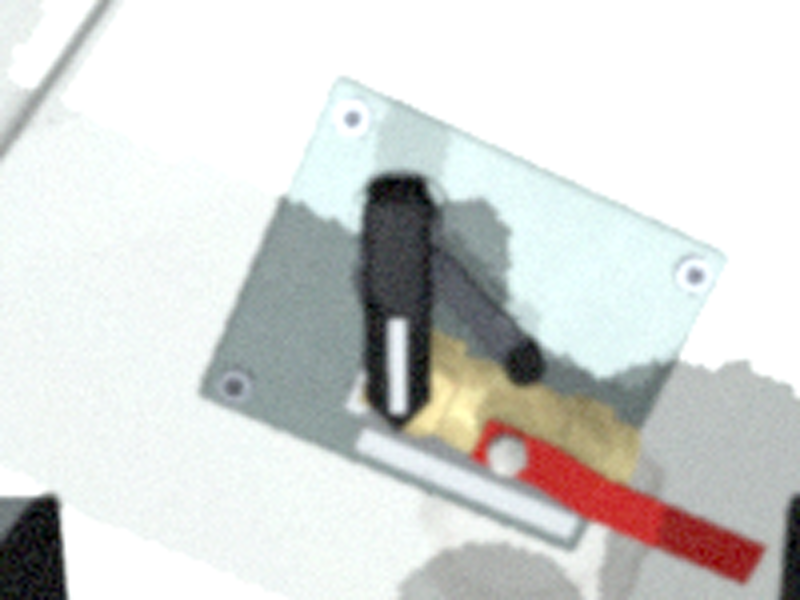

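The finger pad at crop (523,360) rests on the valve, which still lies in its nest. The knob stands well past it. I'll put a number on it.

```bash
python3 - <<'E'
from h import *
p=cam("wrist")
f=lambda x,y,z: atz(p,(215+x/4,116+y/4),z)[:2]
ang=lambda a,b: np.degrees(np.arctan2(*(b-a)[::-1]))
l=ang(f(398,320,.118),f(397,412,.118)); print("line",l)
s=[f(352,119,.008),f(694,275,.008),f(234,386,.008)]; cy=ang(s[0],s[1]); print("clamp yaw",cy)
n=f(397,428,.118); q=np.radians(l); ax=n-.025*np.array([np.cos(q),np.sin(q)]); print("axis",ax)
# plate-screw-based axis would be in clamp frame
for z in (.03,.04):
  P=f(523,360,z)
  for A in (ax,np.array([.4655,.165])): print(z,P,np.linalg.norm(P-A),"finger",ang(A,P),"diff",ang(A,P)-l, "rel clamp",ang(A,P)-cy)
print("arm edges",[ang(f(440,232,z),f(530,335,z)) for z in (.025,.03)],[ang(f(440,290,z),f(503,362,z)) for z in (.025,.03)])
E
```

```text
line -52.88110096067148
clamp yaw 13.53386063568235
axis [0.45990625 0.16770386]
0.03 [0.50912113 0.15806764] 0.05014938479026938 finger -11.07830954278269 diff 41.80279141788879 rel clamp -24.612170178465043
0.03 [0.50912113 0.15806764] 0.04416854559688385 finger -9.030054169797564 diff 43.851046790873916 rel clamp -22.563914805479914
0.04 [0.50649744 0.15996815] 0.047229013544417636 finger -9.427039229892717 diff 43.45406173077876 rel clamp -22.960899865575065
0.04 [0.50649744 0.15996815] 0.041305076372643856 finger -6.997242983472886 diff 45.883857977198595 rel clamp -20.531103619155235
arm edges [np.float64(-11.17167440062788), np.float64(-11.171674400627875)] [np.float64(-11.501366447809048), np.float64(-11.501366447809053)]
```

```bash
python3 -c "
from workcell import *
print(hand_in())"
```

```text
the job is handed in; nothing more can be done
None
```

I turned the valve clamp's knob until its finger touched the valve, then about 44° more (41–46° measured from the wrist camera, target 45° ± 14°), and let go. The valve still lies in its nest, the spare clamp was not touched, and I handed the job in at about 9 s; no verdict came back.

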